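# Line the bottles up by height beside the sink

## Task

Take the three bottles and the jar that stand in front of the water bath, the big box to the right of the sink, and put them on the row of cork coasters in order of height, one centred upright on each coaster: the tallest on the coaster next to the measuring cylinder, the shortest on the coaster next to the rubber stopper. Never tip them over, set each one down gently, let go, and leave the measuring cylinder and the stopper standing where they are.

Things in the scene. Friction and masses are not known exactly. Their poses are not given: they have to be found in the camera images.
- amber_bottle: large brown round bottle with black screw cap, the tallest of the four: 138 mm high, body 66 mm across up to 120 mm, cap 41 mm across from 120 to 138 mm (fixed to the bottle), about 0.36 kg. Origin at the centre of its underside, z up. Loose.
- clear_bottle: clear round bottle with a blue screw cap, second tallest: 108 mm high, body 56 mm across up to 90 mm, cap 45 mm across from 90 to 108 mm (fixed), about 0.26 kg. Origin at the centre of its underside, z up. Loose.
- brown_dropper: small brown round bottle with white screw cap, third in height: 78 mm high, body 40 mm across up to 60 mm, cap 27 mm across from 60 to 78 mm (fixed), about 0.07 kg. Origin at the centre of its underside, z up. Loose.
- sample_jar: squat clear jar with a wide blue lid, the shortest: 65 mm high, body 56 mm across, lid 59 mm across from 49 to 65 mm (fixed), about 0.1 kg. Origin at the centre of its underside, z up. Loose.
- coaster_1: round flat cork coaster, 74 mm across and 4 mm thick, fixed to the worktop; one of four alike in a nearly straight row, about 92 mm apart, in front of the robot along the worktop's front edge; origin at the centre of its underside, z up. Number 1 is the leftmost seen from the robot, 4 the rightmost. 
- coaster_2: round flat cork coaster, 74 mm across and 4 mm thick, fixed to the worktop; one of four alike in a nearly straight row, about 92 mm apart, in front of the robot along the worktop's front edge; origin at the centre of its underside, z up. Number 1 is the leftmost seen from the robot, 4 the rightmost. 
- coaster_3: round flat cork coaster, 74 mm across and 4 mm thick, fixed to the worktop; one of four alike in a nearly straight row, about 92 mm apart, in front of the robot along the worktop's front edge; origin at the centre of its underside, z up. Number 1 is the leftmost seen from the robot, 4 the rightmost. 
- coaster_4: round flat cork coaster, 74 mm across and 4 mm thick, fixed to the worktop; one of four alike in a nearly straight row, about 92 mm apart, in front of the robot along the worktop's front edge; origin at the centre of its underside, z up. Number 1 is the leftmost seen from the robot, 4 the rightmost. 
- cylinder: measuring cylinder, an upright tube 30 mm across and 197 mm high on a blue six-sided foot 62 mm across; stands about 105 mm beyond one end of the row of coasters (either end) and marks the tall end. Not to be moved. Origin at the centre of its underside, z up. Loose.
- stopper: dark grey rubber stopper, 33 mm across, 27 mm high; stands about 105 mm beyond the other end of the row and marks the short end. Not to be moved. Origin at the centre of its underside, z up. Loose.

How it is judged:
At the end, for the whole second after the job is handed in: By height, tallest next to the measuring cylinder, each of the four stands upright (0.08 rad) on its own coaster, within 12 mm of its centre, released and at rest; measuring cylinder and stopper upright and within 20 mm of where they stood (((horizontal distance between cylinder and coaster_1 below 0.16 m and horizontal distance between amber_bottle and coaster_1 below 0.012 m and horizontal distance between clear_bottle and coaster_2 below 0.012 m and horizontal distance between brown_dropper and coaster_3 below 0.012 m and horizontal distance between sample_jar and coaster_4 below 0.012 m) or (horizontal distance between cylinder and coaster_4 below 0.16 m and horizontal distance between amber_bottle and coaster_4 below 0.012 m and horizontal distance between clear_bottle and coaster_3 below 0.012 m and horizontal distance between brown_dropper and coaster_2 below 0.012 m and horizontal distance between sample_jar and coaster_1 below 0.012 m)) and angle between each of amber_bottle, clear_bottle, brown_dropper, sample_jar's own z axis and vertical below 0.08 rad and height (world z) of amber_bottle between 0.001 and 0.008 m and linear speed of each of amber_bottle, clear_bottle, brown_dropper, sample_jar below 0.02 m/s and contact force between the fingers and amber_bottle below 0.1 N and height (world z) of clear_bottle between 0.001 and 0.008 m and contact force between the fingers and clear_bottle below 0.1 N and height (world z) of brown_dropper between 0.001 and 0.008 m and contact force between the fingers and brown_dropper below 0.1 N and height (world z) of sample_jar between 0.001 and 0.008 m and contact force between the fingers and sample_jar below 0.1 N and distance of each of cylinder, stopper from where it was at the start of the episode below 0.02 m and angle between each of cylinder, stopper's own z axis and vertical below 0.1 rad); the robot touches nothing.
It fails at once if a bottle or the jar is tipped over (more than 0.6 rad) (angle between any of amber_bottle, clear_bottle, brown_dropper, sample_jar's own z axis and vertical above 0.6 rad).
It fails at once if a bottle or the jar is dropped or thrown (faster than 0.6 m/s while the fingers do not touch it) ((linear speed of amber_bottle above 0.6 m/s and contact force between the fingers and amber_bottle below 0.05 N) or (linear speed of clear_bottle above 0.6 m/s and contact force between the fingers and clear_bottle below 0.05 N) or (linear speed of brown_dropper above 0.6 m/s and contact force between the fingers and brown_dropper below 0.05 N) or (linear speed of sample_jar above 0.6 m/s and contact force between the fingers and sample_jar below 0.05 N)).
It fails at once if the measuring cylinder or the stopper is knocked over or pushed away (20 mm) (distance of any of cylinder, stopper from where it was at the start of the episode above 0.02 m or angle between any of cylinder, stopper's own z axis and vertical above 0.5 rad).
It also fails if it takes over 128 s, if anything falls off the work surface, if the arm or the gripper's body presses on something with over 40 N, if the wrist force passes 120 N, or if a joint passes its speed limit or range.

## Robot

A 7-joint arm with a two-finger parallel gripper is mounted at the origin on a cart in front of the work surface, level with it; the furniture and walls round the work are solid. World frame = base frame: x ahead of the robot, y to its left, z up, the work surface at z = 0. Lengths are in m, angles in rad, forces in N, time in s.
With the tool pointing down it reaches from about 0.4 to 0.875 m from the base axis. Payload 6.5 kg.
Tool frame: the origin (TCP) lies on the centre line of the jaws, within the pads' length; the fingertips stand bot.tips_ahead ahead of it and the grasp point (between the pads) lies 6 mm ahead of it (bot.tips_ahead is the distance from the TCP to the fingertips, in m); z points along the fingers, y is the direction in which the jaws open and shut (so a half turn about z gives the same grasp; the last joint's range is limited). The gripper opens to 88 mm and grips with 3 to 60 N. Pads are 18 mm wide; open, the fingers measure 123 mm over their backs; the gripper's body (75 mm by 187 mm) begins 45 mm behind the grasp point.
Start: joints at [1.132, 0.536, -0.004, 1.538, 0.003, 1.067, -0.071], TCP at [0.237, -0.605, 0.264] pointing down, gripper open.
Joint ranges: [-2.7, 2.7], [-0.37, 2.16], [-1.27, 1.26], [0.24, 2.4], [-1.31, 4.45], [0.19, 1.91], [-2.76, 2.76]. Speed limits (rad/s): [2.39, 2.39, 3.14, 3.14, 3.14, 3.14, 3.14].

## Interface

Orientations are given as [roll, pitch, yaw] about the fixed x, y, z axes, in that order (R = Rz(yaw) Ry(pitch) Rx(roll)).
In Python, from cell import bot gives the robot as it stands.
- The arm moves only by the tool send_rows, never from a script. Its argument "deltas" is a list of rows, each a list of 3 entries, a list of its own where there are three numbers: the shift along the tool's x, y, z each as a share of 50 cm, from -1 to 1, then the turn, a rotation vector about the tool's x, y, z each as a share of 120 degrees, from -1 to 1, then the opening, from -1 (shut) to 1 (fully open), so that 0 is half open. In form: [[[dx, dy, dz], [rx, ry, rz], jaw], ...]. A call has 1 to 20 rows; each row is the pose to reach, as a shift and turn from the pose commanded when the call began, along the tool's axes at that moment; what a row does not reach only later rows make up. A row lasts 1/10 s, in which the tool goes at most 50 mm and 8.59 degrees, less where a joint would pass 70% of its speed; a pose out of reach is approached as far as the arm can. A call with a number of a shift or a turn outside -1 to 1 is refused whole. A call with a gripper value outside its range is refused whole. The fingers move at their own pace and stop on an object; "force" is the grip in N (left out, the last holds). Time passes only in rows, so rows that repeat a pose let the fingers close. It gives the time, the measured TCP pose, the force and the opening at its end, in the units of the state.
- bot.get_obs(): the state, without advancing time (a new reading comes with each control period).
- bot.grab_frame(name): name is "side" or "top" or "wrist"; returns a dict with "image" (420x560x3 uint8, red, green, blue), "fx", "fy", "cx", "cy" (pixels), "distortion" ([k1, k2, p1, p2, k3] as OpenCV has them; the pictures are not rectified), "rvec" (rotation vector, rad) and "tvec" (3), from world to camera coordinates, as OpenCV has them; the wrist camera has in their place "tool_from_camera" (4x4, takes a point from camera to tool coordinates, whose origin is the TCP and whose axes are the flange's). Camera axes: x right, y down, z forward; pixel columns grow to the right and rows downward; lengths in m; the calibration is good to about 2 mm. A picture is of the moment at which its call begins: read the wrist's pose just before it. There is no depth.
- bot.finish_job(): hands the job in, once; it reports no verdict.
Trained networks look in a picture, given as the dict that the camera call returned (one of the last four; its "shot" number tells which), for a name from the list of things; names that differ only in an ending like _2 or _b are one class to them, and where a whole thing is asked for, a point or a joint stands for the part that bears it (a point fixed in the world has none). Each returns a list of dicts, best first, with "confidence" (0 to 1); they miss things now and then, are a little off and sometimes report something else, mostly with a low value. They report only what shows in the picture. A call takes as long as a camera call.
- bot.search_frame(picture, name): "position" ([column, row] in pixels, amid what is visible of it).
- bot.silhouettes(picture, name): "region" (420x560 bool, what is visible of it) and "position" ([column, row] in pixels, amid what is visible of it).
The state is a dict: "time": time; "qpos": joint angles; "qvel": joint speeds; "joint_efforts": joint torques, N m; "tcp_pos": TCP position; "eef_rot": TCP orientation; "ft_force": force on the tool from outside, world axes, zero at the start; "wrist_torque": the same for the moment, N m; "gripper_width": opening from 0.0 (shut) to 1.0 (fully open).
Only numpy, scipy, OpenCV 4.12 (cv2) and the standard library are available. Lean on these libraries where they do the work, as an engineer would, in place of code of your own. Each camera call takes 0.05 s, during which the arm holds its last target. There are 200 camera calls.

## Working session

There is one attempt and no reset: what is moved stays moved. The work goes in short steps, Python scripts to look and compute and a tool call to move; the robot and the scene stay as the last step left them, time stands still between calls to the robot, and variables do not carry over. Pictures are saved under pics/ and viewed, about 12 in all and at most 16, crops included, and the job is handed in when it is done.

Besides the shell and the picture viewer there is one more tool, called after "Request:" as name(argument=value, ...) on one line, values as JSON. send_rows: Moves the arm, as the interface text tells. Its arguments: {"type":"object","properties":{"deltas":{"type":"array"},"force":{"type":"number"}},"required":["deltas"]}

```bash
ls; mkdir -p pics; cat > h.py <<'E'
import numpy as np, cv2
from cell import bot
from scipy.spatial.transform import Rotation as R
def save(p,n): cv2.imwrite('pics/'+n,p['image'][:,:,::-1])
def cam(p):
    K=np.array([[p['fx'],0,p['cx']],[0,p['fy'],p['cy']],[0,0,1.]]);return K,np.array(p['distortion'],float)
def ray(p,uv,T=None):
    K,d=cam(p);n=cv2.undistortPoints(np.array([[uv]],float),K,d)[0,0];v=np.array([n[0],n[1],1])
    if T is None:
        Rm=R.from_rotvec(np.ravel(p['rvec'])).as_matrix();return -Rm.T@np.ravel(p['tvec']),Rm.T@v
    return T[:3,3],T[:3,:3]@v
def atz(p,uv,z,T=None):
    o,v=ray(p,uv,T);return o+v*(z-o[2])/v[2]
def wristT(o,p):
    T=np.eye(4);T[:3,:3]=R.from_euler('xyz',o['eef_rot']).as_matrix();T[:3,3]=o['tcp_pos'];return T@np.array(p['tool_from_camera'])
def proj(p,X,T=None):
    K,d=cam(p);X=np.atleast_2d(X).astype(float)
    if T is None: return cv2.projectPoints(X,np.ravel(p['rvec']).astype(float),np.ravel(p['tvec']).astype(float),K,d)[0][:,0]
    Ti=np.linalg.inv(T);return cv2.projectPoints(X,cv2.Rodrigues(Ti[:3,:3])[0],Ti[:3,3],K,d)[0][:,0]
E
python3 - <<'E'
from h import *
print(bot.tips_ahead,bot.get_obs())
for n in('top','side'):
    p=bot.grab_frame(n);save(p,n+'0.png')
    print(n,ray(p,(280,210)))
    for k in['amber_bottle','clear_bottle','brown_dropper','sample_jar','coaster_1','cylinder','stopper']:
        for r in bot.silhouettes(p,k)[:5]:
            ys,xs=np.nonzero(r['region']);print(k,round(r['confidence'],2),np.round(r['position']),xs.min(),xs.max(),ys.min(),ys.max(),np.round(atz(p,r['position'],0.004),3))
E
```

```text
pics
0.025 {'time': 0.0, 'qpos': array([ 1.13183904,  0.53715165, -0.00444158,  1.53883929,  0.00262949,
        1.06730376, -0.07123458]), 'qvel': array([-0.00099576,  0.00060421, -0.00110842,  0.0004351 ,  0.00118715,
       -0.00074991, -0.0005759 ]), 'joint_efforts': array([-5.07418699e-04, -5.70988834e+01,  9.90263633e-01, -2.51609159e+01,
       -5.63306082e-02,  1.79873861e-02,  2.37789764e-04]), 'tcp_pos': array([ 0.23649857, -0.6048487 ,  0.26286162]), 'eef_rot': array([-3.13990269e+00,  1.48971570e-04,  3.72811492e-01]), 'ft_force': array([ 0.96959266, -0.42759638,  0.04359843]), 'wrist_torque': array([-0.02118199,  0.00142033, -0.01062226]), 'gripper_width': 0.9988948370819078}
top (array([0.32039291, 0.09434816, 1.3413571 ]), array([ 0.14818216,  0.01452097, -0.98890753]))
amber_bottle 0.58 [422. 206.] 405 438 190 219 [ 0.54  -0.257  0.004]
amber_bottle 0.18 [274. 236.] 263 290 226 252 [0.452 0.128 0.004]
clear_bottle 0.82 [359. 198.] 347 371 186 210 [ 0.557 -0.092  0.004]
brown_dropper 0.77 [420. 163.] 409 428 156 173 [ 0.654 -0.255  0.004]
sample_jar 0.76 [349. 161.] 33
[... 541 characters left out ...]
. 283.] 252 284 247 313 [ 0.535 -0.18   0.004]
clear_bottle 0.78 [280. 239.] 266 289 216 262 [ 0.554 -0.015  0.004]
brown_dropper 0.71 [320. 291.] 312 332 273 310 [ 0.644 -0.202  0.004]
sample_jar 0.79 [317. 242.] 310 335 224 259 [ 0.643 -0.027  0.004]
sample_jar 0.56 [319. 293.] 312 331 274 310 [ 0.642 -0.21   0.004]
coaster_1 0.79 [244. 208.] 235 253 202 217 [0.452 0.125 0.004]
coaster_1 0.66 [242. 230.] 236 253 221 237 [0.456 0.019 0.004]
coaster_1 0.56 [240. 250.] 220 250 243 259 [ 0.46  -0.062  0.004]
coaster_1 0.54 [245. 194.] 232 254 186 198 [0.448 0.199 0.004]
cylinder 0.88 [232. 252.] 221 245 202 288 [ 0.439 -0.071  0.004]
stopper 0.62 [248. 175.] 241 250 166 176 [0.447 0.308 0.004]
```

```bash
python3 - <<'E'
import cv2
a=cv2.imread('pics/top0.png')[120:280,160:470];b=cv2.imread('pics/side0.png')[150:330,180:400]
cv2.imwrite('pics/c1.png',cv2.resize(a,None,fx=2.5,fy=2.5));cv2.imwrite('pics/c2.png',cv2.resize(b,None,fx=3,fy=3))
E
```

```text
(no output)
```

View pics/c1.png

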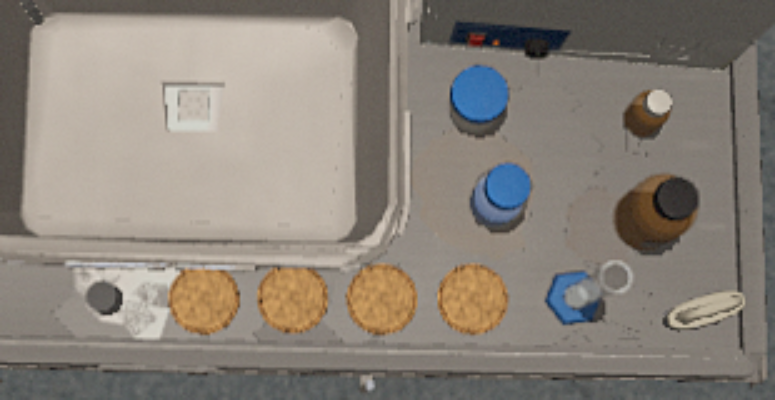

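View pics/c2.png

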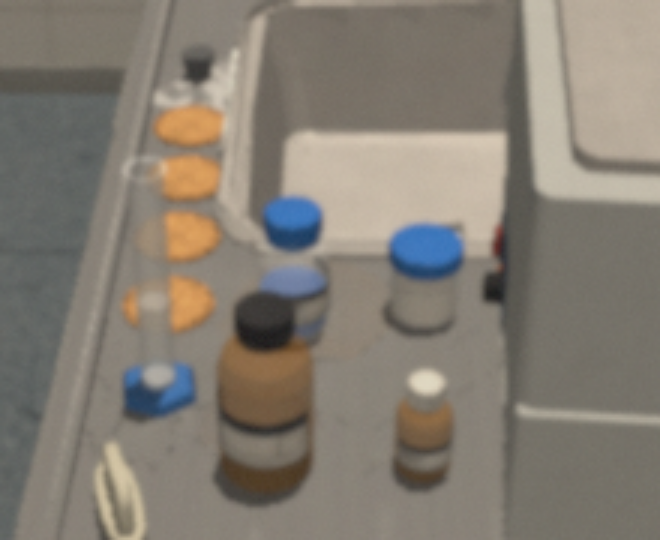

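Side and top crops agree. The cylinder (crop 575,297) is at the right end, so amber goes to coaster 4, clear to 3, dropper to 2 and jar to 1. Cap centres in the top crop are jar (480,94), clear (508,186), dropper (659,101) and amber (676,198). Coasters are at (204/292/381/473, 298).

```bash
python3 - <<'E'
from h import *
t=bot.grab_frame('top');s=bot.grab_frame('side');o=bot.get_obs();w=bot.grab_frame('wrist');save(w,'w0.png')
f=lambda x,y:(x/2.5+160-.3,y/2.5+120-.3); g=lambda x,y:(x/3+180-.33,y/3+150-.33)
for n,a,b,z in[('amber',(676,198),(265,307),.138),('clear',(508,186),(293,212),.108),('drop',(659,101),(427,379),.078),('jar',(480,94),(427,244),.065),
 ('c1',(204,299),(190,126),.004),('c2',(292,298),(189,178),.004),('c3',(381,298),(181,237),.004),('c4',(473,298),(170,304),.004),('stop',(104,297),(198,52),.027),('cylfoot',(572,298),(158,390),.01)]:
    print(n,atz(t,f(*a),z).round(3),atz(s,g(*b),z).round(3))
print(np.round(w['tool_from_camera'],3),w['fx'])
for c in ['amber_bottle','clear_bottle','coaster_1']:
  print(c,[(round(r['confidence'],2),r['position']) for r in bot.search_frame(w,c)])
E
```

```text
amber [ 0.534 -0.242  0.138] [ 0.535 -0.242  0.138]
clear [ 0.548 -0.087  0.108] [ 0.549 -0.087  0.108]
drop [ 0.643 -0.244  0.078] [ 0.644 -0.241  0.078]
jar [ 0.65  -0.065  0.065] [ 0.652 -0.065  0.065]
c1 [0.442 0.212 0.004] [0.442 0.21  0.004]
c2 [0.445 0.121 0.004] [0.449 0.119 0.004]
c3 [0.447 0.03  0.004] [0.451 0.027 0.004]
c4 [ 0.449 -0.065  0.004] [ 0.45  -0.067  0.004]
stop [0.44  0.312 0.027] [0.442 0.315 0.027]
cylfoot [ 0.45  -0.167  0.01 ] [ 0.452 -0.178  0.01 ]
[[-0.    -0.96  -0.281  0.073]
 [ 1.    -0.001  0.001 -0.   ]
 [-0.001 -0.281  0.96  -0.121]
 [ 0.     0.     0.     1.   ]] 293.2605794735017
amber_bottle []
clear_bottle []
coaster_1 []
```

```bash
cat >> h.py <<'E'
def plan(*wps):
    """wps: (x,y,z,yaw) absolute TCP goals, tool down -> shares from present pose"""
    o=bot.get_obs();R0=R.from_euler('xyz',o['eef_rot']);print('t',o['time'].round(2) if hasattr(o['time'],'round') else o['time'],'now',o['tcp_pos'].round(4),o['eef_rot'].round(3))
    for x,y,z,a in wps:
        d=R0.inv().apply(np.array([x,y,z])-o['tcp_pos'])/.5
        r=(R0.inv()*R.from_euler('xyz',[np.pi,0,a])).as_rotvec()/np.deg2rad(120)
        print([d.round(4).tolist(),r.round(4).tolist()])
E
python3 -c "
from h import *
plan((.46,.08,.30,np.pi/2))"
```

```text
t 1.1 now [ 0.2368 -0.6053  0.2637] [3.142 0.    0.373]
[[0.9152, -1.1138, -0.0726], [-0.0, 0.0, -0.5719]]
```

Request:
send_rows(deltas=[[[0.8,-0.7,-0.073],[0,0,-0.572],1],[[0.8,-0.7,-0.073],[0,0,-0.572],1],[[0.8,-0.7,-0.073],[0,0,-0.572],1],[[0.8,-0.7,-0.073],[0,0,-0.572],1],[[0.8,-0.7,-0.073],[0,0,-0.572],1],[[0.8,-0.7,-0.073],[0,0,-0.572],1],[[0.8,-0.7,-0.073],[0,0,-0.572],1],[[0.8,-0.7,-0.073],[0,0,-0.572],1],[[0.8,-0.7,-0.073],[0,0,-0.572],1],[[0.8,-0.7,-0.073],[0,0,-0.572],1],[[0.8,-0.7,-0.073],[0,0,-0.572],1],[[0.8,-0.7,-0.073],[0,0,-0.572],1]])

```text
time: 2.3
tcp_pos: [0.484, -0.1285, 0.301]
eef_rot: [3.139, -0.002, 1.579]
ft_force: [-0.2, -0.3, -0.5]
gripper_width: 0.999
```

```bash
python3 -c "
from h import *
plan((.46,.08,.30,np.pi/2))"
```

```text
t 2.3 now [ 0.484  -0.1285  0.301 ] [ 3.139e+00 -2.000e-03  1.579e+00]
[[0.4173, -0.0445, 0.0027], [0.0012, -0.0009, 0.0039]]
```

Request:
send_rows(deltas=[[[0.42,-0.045,0],[0,0,0.004],1],[[0.42,-0.045,0],[0,0,0.004],1],[[0.42,-0.045,0],[0,0,0.004],1],[[0.42,-0.045,0],[0,0,0.004],1],[[0.42,-0.045,0],[0,0,0.004],1],[[0.42,-0.045,0],[0,0,0.004],1],[[0.42,-0.045,0],[0,0,0.004],1]])

```text
time: 3.0
tcp_pos: [0.4596, 0.0742, 0.3]
eef_rot: [-3.141, 0.001, 1.56]
ft_force: [-0.4, 0.4, 0.3]
gripper_width: 0.999
```

```bash
python3 - <<'E'
from h import *
o=bot.get_obs();w=bot.grab_frame('wrist');save(w,'w1.png');T=wristT(o,w)
for k in['coaster_1','cylinder','stopper','clear_bottle']:
  for r in bot.silhouettes(w,k):
    m=r['region'].astype(np.uint8);c=max(cv2.findContours(m,0,1)[0],key=len)
    P=np.array([atz(w,q[0],.004,T)[:2] for q in c]).astype(np.float32);(cc,rad)=cv2.minEnclosingCircle(P)
    print(k,round(r['confidence'],2),np.round(r['position']),np.round(cc,4),round(rad,4),np.round(atz(w,r['position'],.004,T),4))
plan((.549,-.087,.26,np.pi/2),(.549,-.087,.081,np.pi/2))
E
```

```text
coaster_1 0.69 [271. 262.] [ 0.4491 -0.0613] 0.037 [ 0.4482 -0.0614  0.004 ]
coaster_1 0.68 [270. 142.] [0.4467 0.1227] 0.0375 [0.4501 0.1223 0.004 ]
coaster_1 0.56 [270. 208.] [0.4483 0.0318] 0.037 [0.4478 0.0274 0.004 ]
cylinder 0.66 [274. 348.] [ 0.4524 -0.2273] 0.0368 [ 0.451  -0.2258  0.004 ]
clear_bottle 0.64 [338. 283.] [ 0.5641 -0.0975] 0.0472 [ 0.5548 -0.0993  0.004 ]
t 3.25 now [0.4595 0.0748 0.3001] [-3.141  0.     1.56 ]
[[-0.3216, 0.1826, 0.0803], [-0.0001, 0.0002, -0.0052]]
[[-0.3215, 0.1827, 0.4383], [-0.0001, 0.0002, -0.0052]]
```

View pics/w1.png

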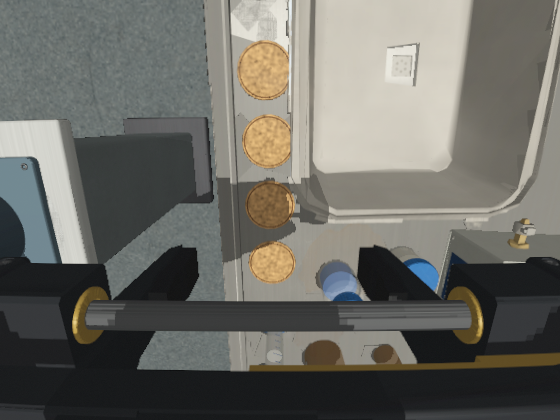

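The picture shows four coasters at about (264,70), (269,141), (270,205) and (271,262), with the clear bottle at (340,285). Positions agree with the top camera within 3 mm. I'll pick the clear bottle first.

Request:
send_rows(deltas=[[[-0.32,0.182,0.08],[0,0,-0.005],1],[[-0.32,0.182,0.08],[0,0,-0.005],1],[[-0.32,0.182,0.08],[0,0,-0.005],1],[[-0.32,0.182,0.08],[0,0,-0.005],1],[[-0.322,0.183,0.08],[0,0,-0.005],1],[[-0.322,0.183,0.08],[0,0,-0.005],1],[[-0.322,0.183,0.15],[0,0,-0.005],1],[[-0.322,0.183,0.22],[0,0,-0.005],1],[[-0.322,0.183,0.29],[0,0,-0.005],1],[[-0.322,0.183,0.36],[0,0,-0.005],1],[[-0.322,0.183,0.41],[0,0,-0.005],1],[[-0.322,0.183,0.438],[0,0,-0.005],1],[[-0.322,0.183,0.438],[0,0,-0.005],1]])

```text
time: 4.55
tcp_pos: [0.5483, -0.0842, 0.0803]
eef_rot: [-3.139, -0.001, 1.575]
ft_force: [-0.5, -0.5, -1.1]
gripper_width: 0.997
```

```bash
python3 - <<'E'
from h import *
s=bot.grab_frame('side');save(s,'s1.png')
cv2.imwrite('pics/s1c.png',cv2.resize(s['image'][150:330,180:400,::-1],None,fx=3,fy=3))
plan((.549,-.087,.081,np.pi/2))
E
```

```text
t 4.6 now [ 0.5494 -0.0845  0.0816] [-3.141 -0.     1.574]
[[-0.0049, -0.0008, 0.0011], [-0.0001, -0.0002, 0.0016]]
```

View pics/s1c.png

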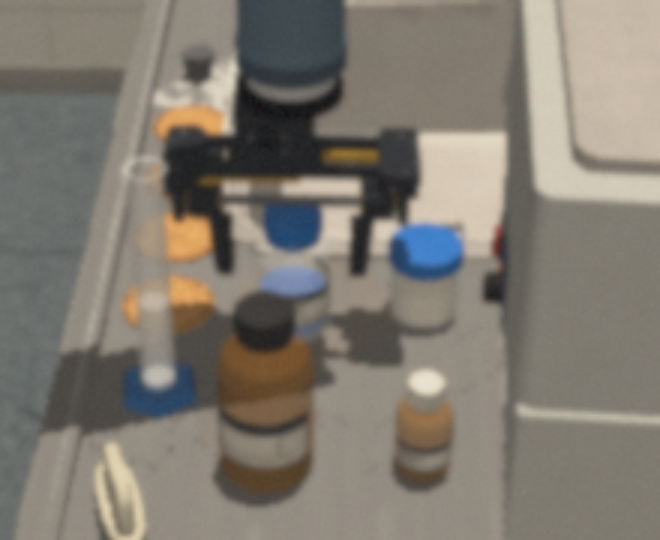

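The jaws straddle the clear bottle: fingers at about (222,240) and (360,240), cap at (292,215), centred. Now close.

Request:
send_rows(deltas=[[[-0.004,0,0],[0,0,0],-0.2],[[-0.004,0,0],[0,0,0],-0.2],[[-0.004,0,0],[0,0,0],-0.2],[[-0.004,0,0],[0,0,0],-0.2],[[-0.004,0,0],[0,0,0],-0.2],[[-0.004,0,0],[0,0,0],-0.2],[[-0.004,0,0],[0,0,0],-0.2],[[-0.004,0,0],[0,0,0],-0.2]], force=20)

```text
time: 5.4
tcp_pos: [0.5496, -0.0875, 0.0817]
eef_rot: [3.141, 0.0, 1.573]
ft_force: [-1.6, 0.4, 6.1]
gripper_width: 0.63
```

```bash
python3 -c "
from h import *
plan((.549,-.087,.22,np.pi/2),(.5,.031,.22,np.pi/2),(.448,.031,.22,np.pi/2))"
```

```text
t 5.4 now [ 0.5496 -0.0875  0.0817] [3.141 0.    1.573]
[[0.001, -0.0011, -0.2766], [0.0002, 0.0002, 0.001]]
[[0.2372, -0.0986, -0.2767], [0.0002, 0.0002, 0.001]]
[[0.2374, -0.2026, -0.2768], [0.0002, 0.0002, 0.001]]
```

Request:
send_rows(deltas=[[[0,0,-0.02],[0,0,0],-0.3],[[0,0,-0.06],[0,0,0],-0.3],[[0,0,-0.1],[0,0,0],-0.3],[[0,0,-0.16],[0,0,0],-0.3],[[0,0,-0.22],[0,0,0],-0.3],[[0.02,-0.01,-0.26],[0,0,0],-0.3],[[0.06,-0.03,-0.276],[0,0,0],-0.3],[[0.11,-0.05,-0.276],[0,0,0],-0.3],[[0.16,-0.08,-0.276],[0,0,0],-0.3],[[0.2,-0.11,-0.276],[0,0,0],-0.3],[[0.225,-0.15,-0.276],[0,0,0],-0.3],[[0.235,-0.18,-0.276],[0,0,0],-0.3],[[0.237,-0.198,-0.276],[0,0,0],-0.3],[[0.237,-0.203,-0.276],[0,0,0],-0.3],[[0.237,-0.203,-0.276],[0,0,0],-0.3]])

```text
time: 6.9
tcp_pos: [0.4479, 0.0303, 0.2194]
eef_rot: [3.141, 0.0, 1.572]
ft_force: [1.2, 0.4, -2.8]
gripper_width: 0.634
```

```bash
python3 - <<'E'
from h import *
o=bot.get_obs();w=bot.grab_frame('wrist');save(w,'w2.png');T=wristT(o,w)
cv2.circle
for r in bot.silhouettes(w,'coaster_1'):
    c=max(cv2.findContours(r['region'].astype(np.uint8),0,1)[0],key=len)
    P=np.array([atz(w,q[0],.004,T)[:2] for q in c]).astype(np.float32);cc,rad=cv2.minEnclosingCircle(P)
    print(round(r['confidence'],2),np.round(r['position']),np.round(cc,4),round(rad,4))
plan((.448,.031,.12,np.pi/2),(.448,.031,.0875,np.pi/2))
E
```

```text
0.88 [276. 179.] [0.4481 0.0318] 0.0372
0.83 [270.  20.] [0.4418 0.2095] 0.0361
0.81 [278. 103.] [0.4475 0.1235] 0.0371
t 7.0 now [0.4484 0.0304 0.2194] [ 3.141 -0.     1.572]
[[0.0012, -0.001, 0.1987], [0.0004, -0.0001, 0.0005]]
[[0.0012, -0.0011, 0.2637], [0.0004, -0.0001, 0.0005]]
```

View pics/w2.png

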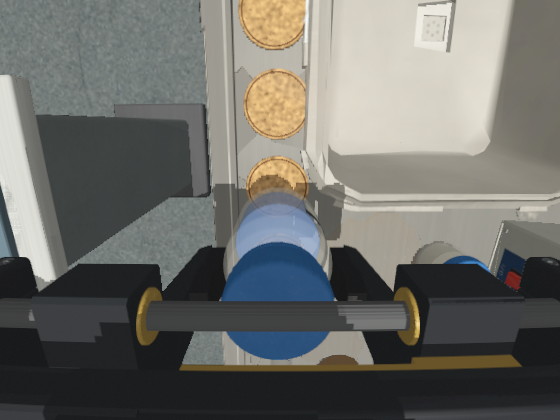

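The bottle hangs upright, with its cap at (278,300) and coaster 3 at (277,185). Lower it.

Request:
send_rows(deltas=[[[0.001,-0.001,0.04],[0,0,0],-0.3],[[0.001,-0.001,0.1],[0,0,0],-0.3],[[0.001,-0.001,0.16],[0,0,0],-0.3],[[0.001,-0.001,0.2],[0,0,0],-0.3],[[0.001,-0.001,0.23],[0,0,0],-0.3],[[0.001,-0.001,0.25],[0,0,0],-0.3],[[0.001,-0.001,0.258],[0,0,0],-0.3],[[0.001,-0.001,0.262],[0,0,0],-0.3],[[0.001,-0.001,0.264],[0,0,0],-0.3],[[0.001,-0.001,0.266],[0,0,0],-0.3],[[0.001,-0.001,0.267],[0,0,0],-0.3],[[0.001,-0.001,0.267],[0,0,0],-0.3]])

```text
time: 8.2
tcp_pos: [0.4474, 0.0313, 0.0859]
eef_rot: [3.141, 0.0, 1.573]
ft_force: [0.4, 0.6, -3.2]
gripper_width: 0.63
```

Request:
send_rows(deltas=[[[0,0,0.001],[0,0,0],-0.3],[[0,0,0.002],[0,0,0],-0.3],[[0,0,0.002],[0,0,0],-0.3]])

```text
time: 8.5
tcp_pos: [0.4474, 0.0313, 0.0856]
eef_rot: [3.141, 0.001, 1.573]
ft_force: [-3.4, -1.0, 11.1]
gripper_width: 0.632
```

Request:
send_rows(deltas=[[[0,0,0],[0,0,0],0.4],[[0,0,0],[0,0,0],0.7],[[0,0,0],[0,0,0],1],[[0,0,0],[0,0,0],1],[[0,0,0],[0,0,0],1],[[0,0,0],[0,0,0],1],[[0,0,-0.04],[0,0,0],1],[[0,0,-0.1],[0,0,0],1],[[0,0,-0.18],[0,0,0],1],[[0,0,-0.26],[0,0,0],1],[[0,0,-0.34],[0,0,0],1],[[0,0,-0.4],[0,0,0],1],[[0,0,-0.43],[0,0,0],1],[[0,0,-0.43],[0,0,0],1]])

```text
time: 9.9
tcp_pos: [0.4484, 0.0314, 0.3016]
eef_rot: [3.137, 0.0, 1.573]
ft_force: [0.3, 0.1, -0.6]
gripper_width: 0.999
```

```bash
cat >> h.py <<'E'
def blob(p,hue,roi,smin=110,vmin=40):
    "centre of the bounding circle of a colour in roi x0,x1,y0,y1"
    h=cv2.cvtColor(p['image'],cv2.COLOR_RGB2HSV);m=cv2.inRange(h,(hue[0],smin,vmin),(hue[1],255,255));k=np.zeros_like(m);x0,x1,y0,y1=roi;k[y0:y1,x0:x1]=m[y0:y1,x0:x1]
    c=max(cv2.findContours(k,0,1)[0],key=cv2.contourArea);(c0,r)=cv2.minEnclosingCircle(c);return np.array(c0),r
E
python3 - <<'E'
from h import *
o=bot.get_obs();w=bot.grab_frame('wrist');save(w,'w3.png');T=wristT(o,w)
for k in['clear_bottle','sample_jar']:
  for r in bot.silhouettes(w,k):
    ys,xs=np.nonzero(r['region']);print(k,round(r['confidence'],2),np.round(r['position']),xs.min(),xs.max(),ys.min(),ys.max())
t=bot.grab_frame('top');save(t,'t3.png')
for k in['clear_bottle','amber_bottle']:
  for r in bot.silhouettes(t,k):
    ys,xs=np.nonzero(r['region']);print(k,round(r['confidence'],2),np.round(r['position']),xs.min(),xs.max(),ys.min(),ys.max())
plan((.54,-.13,.30,np.pi/2),(.534,-.242,.30,np.pi/2),(.534,-.242,.111,np.pi/2))
E
```

```text
clear_bottle 0.61 [275. 183.] 253 298 157 210
sample_jar 0.59 [420. 243.] 391 448 221 272
clear_bottle 0.54 [301. 241.] 301 307 234 247
amber_bottle 0.97 [422. 208.] 404 438 191 219
t 10.2 now [0.4465 0.0313 0.2985] [-3.139 -0.     1.573]
[[-0.323, 0.1862, -0.0034], [-0.0011, -0.0001, 0.0011]]
[[-0.547, 0.1736, -0.0034], [-0.0011, -0.0001, 0.0011]]
[[-0.5471, 0.1745, 0.3746], [-0.0011, -0.0001, 0.0011]]
```

View pics/w3.png

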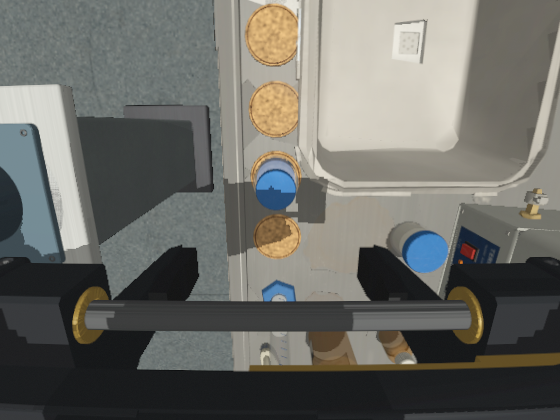

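```bash
python3 - <<'E'
from h import *
o=bot.get_obs();w=bot.grab_frame('wrist');T=wristT(o,w)
print('cap',atz(w,(276,189),.112,T),'c4',atz(w,(277,237),.004,T),'c1',atz(w,(273,35),.004,T),'c2',atz(w,(275,109),.004,T),'jar lid',atz(w,(426,252),.065,T),'foot',atz(w,(279,290),.01,T))
plan((.54,-.13,.30,1.72),(.534,-.242,.30,1.72),(.534,-.242,.111,1.72))
E
```

```text
cap [0.44505679 0.03719274 0.112     ] c4 [ 0.44596145 -0.06071575  0.004     ] c1 [0.44043266 0.21362922 0.004     ] c2 [0.44297214 0.12360651 0.004     ] jar lid [ 0.64399031 -0.05769915  0.065     ] foot [ 0.44929067 -0.14851394  0.01      ]
t 10.25 now [0.4466 0.0313 0.2987] [-3.14  -0.     1.573]
[[-0.3231, 0.186, -0.003], [-0.001, -0.0002, -0.0701]]
[[-0.547, 0.1735, -0.003], [-0.001, -0.0002, -0.0701]]
[[-0.5471, 0.1742, 0.375], [-0.001, -0.0002, -0.0701]]
```

```bash
python3 - <<'E'
from h import *
im=cv2.imread('pics/t3.png');cv2.imwrite('pics/t3c.png',cv2.resize(im[180:270,210:370],None,fx=5,fy=5,interpolation=cv2.INTER_CUBIC))
s=bot.grab_frame('side')
for r in bot.silhouettes(s,'clear_bottle')[:2]:
    ys,xs=np.nonzero(r['region']);print(r['confidence'],r['position'],xs.min(),xs.max(),ys.min(),ys.max())
for lab,X in (('cap top',[.448,.0315,.112]),('base',[.448,.0315,.004])): print(lab,proj(s,X),proj(bot.grab_frame('top'),X))
cv2.imwrite('pics/s3c.png',cv2.resize(s['image'][170:290,200:320,::-1],None,fx=5,fy=5,interpolation=cv2.INTER_CUBIC))
E
```

```text
0.65 [242.2, 209.5] 229 249 188 232
cap top [[237.34211156 191.16301022]] [[313.59898796 234.26853417]]
base [[239.18908732 227.53908023]] [[311.40408332 238.55879315]]
```

View pics/s3c.png

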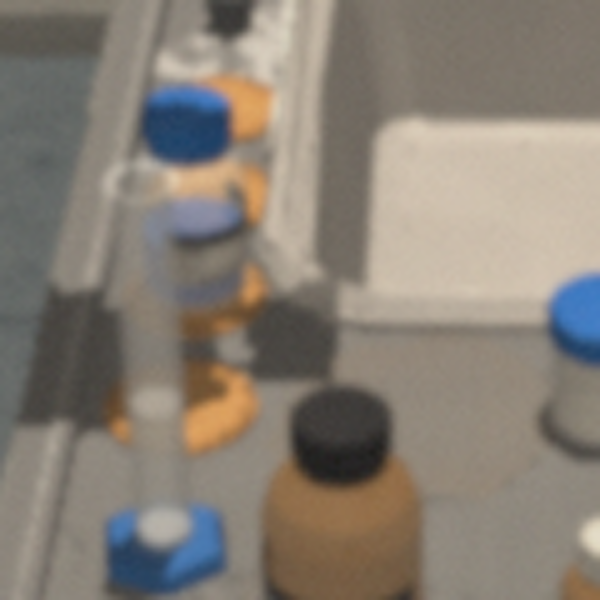

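The clear bottle's cap top is at about (187,104) in the crop, i.e. pixel (237.3,190.7). I predicted (237.3,191.2) for the centre of coaster 3, so it is centred. Amber next.

Request:
send_rows(deltas=[[[-0.32,0.186,-0.003],[0,0,-0.07],1],[[-0.32,0.186,-0.003],[0,0,-0.07],1],[[-0.32,0.186,-0.003],[0,0,-0.07],1],[[-0.32,0.186,-0.003],[0,0,-0.07],1],[[-0.547,0.174,-0.003],[0,0,-0.07],1],[[-0.547,0.174,-0.003],[0,0,-0.07],1],[[-0.547,0.174,-0.003],[0,0,-0.07],1],[[-0.547,0.174,-0.003],[0,0,-0.07],1],[[-0.547,0.174,-0.003],[0,0,-0.07],1],[[-0.547,0.174,0.06],[0,0,-0.07],1],[[-0.547,0.174,0.13],[0,0,-0.07],1]])

```text
time: 11.55
tcp_pos: [0.5364, -0.2393, 0.2355]
eef_rot: [3.138, 0.001, 1.723]
ft_force: [0.2, 0.2, -0.5]
gripper_width: 1.002
```

```bash
python3 - <<'E'
from h import *
plan((.534,-.242,.111,1.72))
s=bot.grab_frame('side');cv2.imwrite('pics/s4c.png',cv2.resize(s['image'][150:330,180:400,::-1],None,fx=3,fy=3))
E
```

```text
t 11.55 now [ 0.5364 -0.2393  0.2355] [3.138e+00 1.000e-03 1.723e+00]
[[-0.0045, -0.0066, 0.249], [0.0018, 0.0004, 0.0016]]
```

View pics/s4c.png

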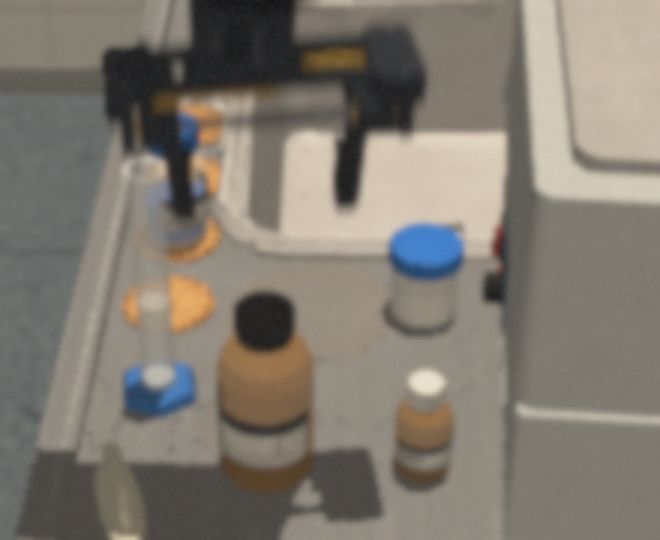

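The open jaws are centred on the amber bottle: fingers at (180,205) and (347,200), cap at (264,320). Descend and grip.

Request:
send_rows(deltas=[[[-0.004,-0.006,0.01],[0,0,0],1],[[-0.004,-0.006,0.06],[0,0,0],1],[[-0.004,-0.006,0.11],[0,0,0],1],[[-0.004,-0.006,0.16],[0,0,0],1],[[-0.004,-0.006,0.21],[0,0,0],1],[[-0.004,-0.006,0.24],[0,0,0],1],[[-0.004,-0.006,0.249],[0,0,0],1],[[-0.004,-0.006,0.249],[0,0,0],1],[[-0.004,-0.006,0.249],[0,0,0],0],[[-0.004,-0.006,0.249],[0,0,0],0],[[-0.004,-0.006,0.249],[0,0,0],0],[[-0.004,-0.006,0.249],[0,0,0],0],[[-0.004,-0.006,0.249],[0,0,0],0],[[-0.004,-0.006,0.249],[0,0,0],0]], force=25)

```text
time: 13.0
tcp_pos: [0.5334, -0.2445, 0.1112]
eef_rot: [3.139, 0.001, 1.72]
ft_force: [2.1, 0.2, 6.1]
gripper_width: 0.747
```

```bash
python3 - <<'E'
from h import *
plan((.534,-.242,.33,1.72),(.56,-.12,.33,1.57),(.4485,-.0625,.33,np.pi/2))
t=bot.grab_frame('side')
for r in bot.silhouettes(t,'cylinder')[:1]: print(r['position'])
E
```

```text
t 13.0 now [ 0.5334 -0.2445  0.1112] [3.139e+00 1.000e-03 1.720e+00]
[[0.0044, 0.003, -0.4375], [0.0013, 0.0005, -0.0001]]
[[0.238, 0.0906, -0.4375], [0.0013, 0.0004, 0.0715]]
[[0.3848, -0.1128, -0.4382], [0.0013, 0.0004, 0.0711]]
[230.2, 271.5]
```

Request:
send_rows(deltas=[[[0,0,-0.02],[0,0,0],0],[[0,0,-0.06],[0,0,0],0],[[0,0,-0.12],[0,0,0],0],[[0,0,-0.19],[0,0,0],0],[[0,0,-0.26],[0,0,0],0],[[0,0,-0.33],[0,0,0],0],[[0.02,0.01,-0.39],[0,0,0.01],0],[[0.06,0.03,-0.43],[0,0,0.03],0],[[0.12,0.05,-0.438],[0,0,0.05],0],[[0.18,0.06,-0.438],[0,0,0.071],0],[[0.24,0.05,-0.438],[0,0,0.071],0],[[0.29,0.02,-0.438],[0,0,0.071],0],[[0.33,-0.03,-0.438],[0,0,0.071],0],[[0.36,-0.07,-0.438],[0,0,0.071],0],[[0.375,-0.1,-0.438],[0,0,0.071],0],[[0.381,-0.113,-0.438],[0,0,0.071],0],[[0.381,-0.113,-0.438],[0,0,0.071],0],[[0.381,-0.113,-0.438],[0,0,0.071],0]])

```text
time: 14.9
tcp_pos: [0.4483, -0.0649, 0.3292]
eef_rot: [-3.142, 0.0, 1.57]
ft_force: [0.7, -0.4, -3.9]
gripper_width: 0.744
```

```bash
python3 - <<'E'
from h import *
X=(.4485,-.0625)
plan((.4485,-.0645,.2,np.pi/2),(.4485,-.0645,.1157,np.pi/2))
o=bot.get_obs();s=bot.grab_frame('side');b=o['tcp_pos'][2]-.1112
r=bot.silhouettes(s,'amber_bottle')[0];ys,xs=np.nonzero(r['region']);print(xs.min(),xs.max(),ys.min(),ys.max(),r['confidence'])
print(proj(s,[[o['tcp_pos'][0],o['tcp_pos'][1]+.002,b+.1],[*o['tcp_pos'][:2],b+.01]]).round(1))
cv2.imwrite('pics/s5c.png',cv2.resize(s['image'][110:330,180:400,::-1],None,fx=2.7,fy=2.7,interpolation=cv2.INTER_CUBIC))
E
```

```text
t 14.9 now [ 0.4483 -0.0649  0.3292] [-3.142  0.     1.57 ]
[[0.0008, 0.0004, 0.2584], [-0.0, 0.0001, -0.0003]]
[[0.0009, 0.0005, 0.427], [-0.0, 0.0001, -0.0003]]
214 246 110 178 0.89
[[228.9 129.2]
 [230.9 167.9]]
```

View pics/s5c.png

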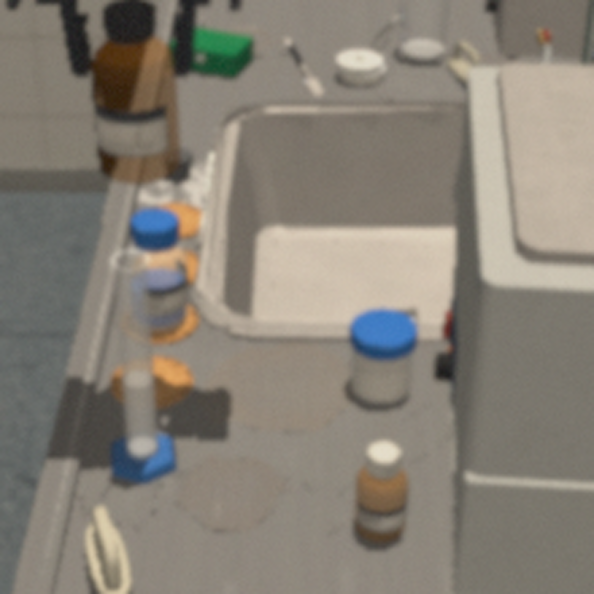

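The amber bottle is held upright at crop (135,100), high above coaster 4 (150,380). Lower it.

Request:
send_rows(deltas=[[[0.001,0,0.04],[0,0,0],0],[[0.001,0,0.1],[0,0,0],0],[[0.001,0,0.16],[0,0,0],0],[[0.001,0,0.22],[0,0,0],0],[[0.001,0,0.28],[0,0,0],0],[[0.001,0,0.33],[0,0,0],0],[[0.001,0,0.37],[0,0,0],0],[[0.001,0,0.4],[0,0,0],0],[[0.001,0,0.415],[0,0,0],0],[[0.001,0,0.421],[0,0,0],0],[[0.001,0,0.424],[0,0,0],0],[[0.001,0,0.426],[0,0,0],0],[[0.001,0,0.427],[0,0,0],0],[[0.001,0,0.428],[0,0,0],0]])

```text
time: 16.4
tcp_pos: [0.4483, -0.064, 0.1156]
eef_rot: [3.141, 0.0, 1.571]
ft_force: [0.0, -0.2, -4.1]
gripper_width: 0.743
```

Request:
send_rows(deltas=[[[0,0,0.001],[0,0,0],0],[[0,0,0.002],[0,0,0],0],[[0,0,0.002],[0,0,0],0]])

```text
time: 16.7
tcp_pos: [0.4486, -0.0639, 0.1149]
eef_rot: [3.141, 0.0, 1.571]
ft_force: [-0.8, 0.0, 6.5]
gripper_width: 0.742
```

Contact. Release and retreat straight up.

Request:
send_rows(deltas=[[[0,0,0],[0,0,0],0.6],[[0,0,0],[0,0,0],0.8],[[0,0,0],[0,0,0],1],[[0,0,0],[0,0,0],1],[[0,0,0],[0,0,0],1],[[0,0,-0.03],[0,0,0],1],[[0,0,-0.08],[0,0,0],1],[[0,0,-0.15],[0,0,0],1],[[0,0,-0.23],[0,0,0],1],[[0,0,-0.31],[0,0,0],1],[[0,0,-0.37],[0,0,0],1],[[0,0,-0.37],[0,0,0],1]])

```text
time: 17.9
tcp_pos: [0.4502, -0.064, 0.303]
eef_rot: [3.134, 0.002, 1.571]
ft_force: [-0.0, 0.2, -0.4]
gripper_width: 1.003
```

```bash
python3 - <<'E'
from h import *
s=bot.grab_frame('side')
plan((.57,-.13,.28,np.pi/2-.8),(.6435,-.243,.28,0),(.6435,-.243,.051,0))
print(proj(s,[[.4485,-.0625,.142]]))
cv2.imwrite('pics/s6c.png',cv2.resize(s['image'][170:310,200:340,::-1],None,fx=4,fy=4,interpolation=cv2.INTER_CUBIC))
E
```

```text
t 17.95 now [ 0.449  -0.0641  0.3008] [3.138e+00 1.000e-03 1.570e+00]
[[-0.1318, 0.2419, 0.0428], [0.002, -0.0002, 0.3818]]
[[-0.3577, 0.389, 0.0436], [0.0019, -0.001, 0.7498]]
[[-0.3571, 0.3872, 0.5016], [0.0019, -0.001, 0.7498]]
[[233.00533908 201.08928617]]
```

View pics/s6c.png

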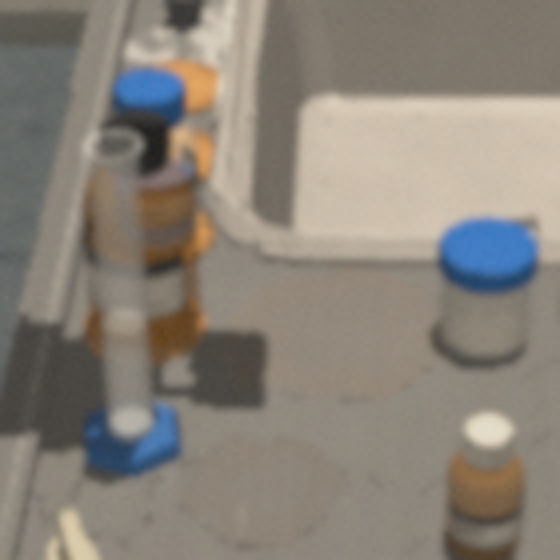

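Amber's cap top is at about crop (135,127); I predicted (134,126), so it is centred. Before reaching for the dropper, check clearance to the bath.

```bash
python3 - <<'E'
from h import *
t=bot.grab_frame('top');s=bot.grab_frame('side')
for x,y in((650,64),(480,47),(560,54)): print(atz(t,(x/2.5+159.7,y/2.5+119.7),0).round(3))
for x,y in((500,470),(507,330)): print(atz(s,(x/3+179.7,y/3+149.7),0).round(3))
cv2.imwrite('pics/t7c.png',cv2.resize(t['image'][80:220,300:470,::-1],None,fx=4,fy=4,interpolation=cv2.INTER_CUBIC))
E
```

```text
[ 0.704 -0.256  0.   ]
[ 0.718 -0.073  0.   ]
[ 0.712 -0.159  0.   ]
[ 0.698 -0.245 -0.   ]
[ 0.716 -0.088  0.   ]
```

View pics/t7c.png

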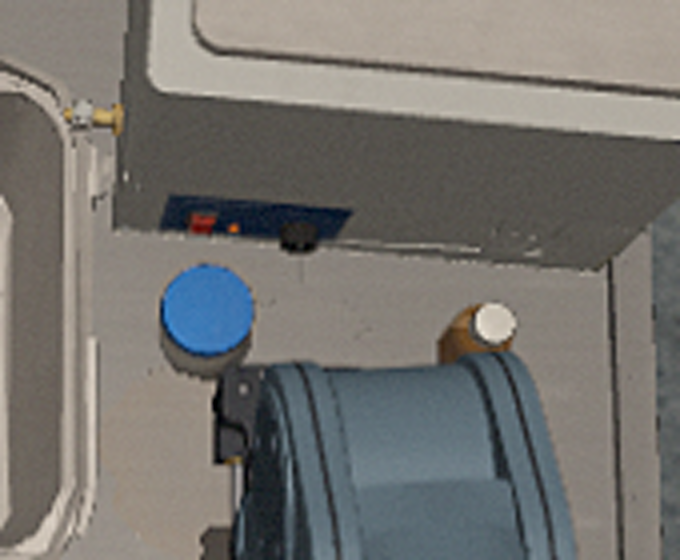

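```bash
python3 - <<'E'
from h import *
t=bot.grab_frame('top')
for lab,u0,u1 in(('L',(115,230),(150,92)),('R',(605,270),(680,135))):
    b=atz(t,(u0[0]/4+299.6,u0[1]/4+79.6),0)
    for z in(.1,.15,.2,.25,.3,.35): print(lab,b.round(3),z,atz(t,(u1[0]/4+299.6,u1[1]/4+79.6),z).round(3))
E
```

```text
L [ 0.721 -0.011  0.   ] 0.1 [ 0.781 -0.024  0.1  ]
L [ 0.721 -0.011  0.   ] 0.15 [ 0.762 -0.02   0.15 ]
L [ 0.721 -0.011  0.   ] 0.2 [ 0.744 -0.015  0.2  ]
L [ 0.721 -0.011  0.   ] 0.25 [ 0.725 -0.01   0.25 ]
L [ 0.721 -0.011  0.   ] 0.3 [ 0.707 -0.005  0.3  ]
L [ 0.721 -0.011  0.   ] 0.35 [ 0.688 -0.001  0.35 ]
R [ 0.701 -0.341  0.   ] 0.1 [ 0.762 -0.36   0.1  ]
R [ 0.701 -0.341  0.   ] 0.15 [ 0.744 -0.342  0.15 ]
R [ 0.701 -0.341  0.   ] 0.2 [ 0.726 -0.323  0.2  ]
R [ 0.701 -0.341  0.   ] 0.25 [ 0.709 -0.305  0.25 ]
R [ 0.701 -0.341  0.   ] 0.3 [ 0.691 -0.287  0.3  ]
R [ 0.701 -0.341  0.   ] 0.35 [ 0.673 -0.268  0.35 ]
```

```bash
cat >> h.py <<'E'
def plan2(*wps):
    "wps: (x,y,z of grasp point, yaw, world tilt rotvec)"
    o=bot.get_obs();R0=R.from_euler('xyz',o['eef_rot']);print('t',o['time'],'now',o['tcp_pos'].round(4),o['eef_rot'].round(3),'grasp',(o['tcp_pos']+R0.apply([0,0,.006])).round(4))
    for x,y,z,a,tl in wps:
        Rg=R.from_rotvec(tl)*R.from_euler('xyz',[np.pi,0,a]);d=R0.inv().apply(np.array([x,y,z])-Rg.apply([0,0,.006])-o['tcp_pos'])/.5
        print([d.round(4).tolist(),((R0.inv()*Rg).as_rotvec()/np.deg2rad(120)).round(4).tolist()])
E
python3 -c "
from h import *
tl=[0,-.1,0]
plan2((.6,-.16,.30,3.14,tl),(.6435,-.243,.30,3.14,tl),(.6435,-.243,.15,3.14,tl))"
```

```text
t 18.1 now [ 0.4472 -0.0639  0.2981] [-3.139 -0.     1.571] grasp [ 0.4472 -0.0639  0.2921]
[[-0.1922, 0.3044, -0.0165], [-0.0382, -0.0384, -0.7485]]
[[-0.3582, 0.3914, -0.0168], [-0.0382, -0.0384, -0.7485]]
[[-0.3583, 0.392, 0.2832], [-0.0382, -0.0384, -0.7485]]
```

Request:
send_rows(deltas=[[[-0.19,0.3,-0.016],[-0.038,-0.038,-0.7485],1],[[-0.19,0.3,-0.016],[-0.038,-0.038,-0.7485],1],[[-0.19,0.3,-0.016],[-0.038,-0.038,-0.7485],1],[[-0.19,0.3,-0.016],[-0.038,-0.038,-0.7485],1],[[-0.358,0.391,-0.016],[-0.038,-0.038,-0.7485],1],[[-0.358,0.391,-0.016],[-0.038,-0.038,-0.7485],1],[[-0.358,0.391,-0.016],[-0.038,-0.038,-0.7485],1],[[-0.358,0.391,-0.016],[-0.038,-0.038,-0.7485],1],[[-0.358,0.391,-0.016],[-0.038,-0.038,-0.7485],1],[[-0.358,0.391,-0.016],[-0.038,-0.038,-0.7485],1],[[-0.358,0.391,-0.016],[-0.038,-0.038,-0.7485],1],[[-0.358,0.391,-0.016],[-0.038,-0.038,-0.7485],1],[[-0.358,0.391,-0.016],[-0.038,-0.038,-0.7485],1]])

```text
time: 19.4
tcp_pos: [0.6431, -0.2426, 0.3058]
eef_rot: [3.14, 0.099, 3.138]
ft_force: [-0.3, -0.4, 0.5]
gripper_width: 1.002
```

```bash
python3 -c "
from h import *
print(bot.get_obs()['qpos'].round(2))
tl=[0,-.1,0]
plan2((.6435,-.243,.30,3.14,tl),(.6435,-.243,.1,3.14,tl),(.6435,-.243,.046,3.14,tl))"
```

```text
[ 0.79  0.63 -0.76  1.43  0.45  1.15  1.55]
t 19.4 now [ 0.6431 -0.2426  0.3058] [3.14  0.099 3.138] grasp [ 0.6437 -0.2426  0.2998]
[[0.0003, -0.0008, -0.0005], [0.0005, -0.0003, -0.001]]
[[0.04, -0.0013, 0.3976], [0.0005, -0.0003, -0.001]]
[[0.0507, -0.0014, 0.505], [0.0005, -0.0003, -0.001]]
```

Request:
send_rows(deltas=[[[0.004,-0.001,0.04],[0,0,0],1],[[0.01,-0.001,0.1],[0,0,0],1],[[0.016,-0.001,0.16],[0,0,0],1],[[0.022,-0.001,0.22],[0,0,0],1],[[0.028,-0.001,0.28],[0,0,0],1],[[0.034,-0.001,0.34],[0,0,0],1],[[0.037,-0.001,0.37],[0,0,0],1],[[0.037,-0.001,0.37],[0,0,0],1]])

```text
time: 20.2
tcp_pos: [0.6424, -0.2428, 0.1188]
eef_rot: [3.14, 0.097, 3.139]
ft_force: [0.5, 0.4, -0.3]
gripper_width: 0.999
```

```bash
python3 - <<'E'
from h import *
s=bot.grab_frame('side');cv2.imwrite('pics/s8c.png',cv2.resize(s['image'][130:330,230:430,::-1],None,fx=3,fy=3))
print(bot.get_obs()['ft_force'])
plan2((.6435,-.243,.046,3.14,[0,-.1,0]))
E
```

```text
[ 0.47277101  0.16507522 -0.28381538]
t 20.25 now [ 0.6436 -0.243   0.1208] [3.141 0.1   3.14 ] grasp [ 0.6442 -0.243   0.1149]
[[0.0152, -0.0001, 0.1369], [0.0002, 0.0001, -0.0002]]
```

View pics/s8c.png

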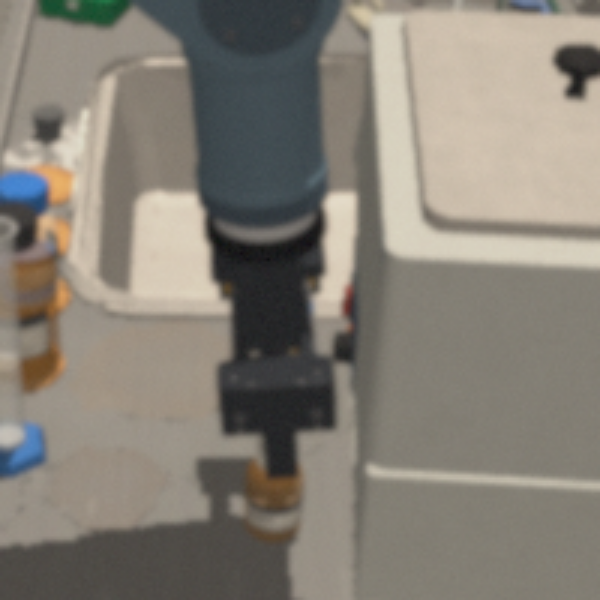

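```bash
python3 - <<'E'
from h import *
s=bot.grab_frame('side')
q=(proj(s,[[.6455,-.243-.05,.098],[.6435,-.243,.03],[.6435,-.243,.0]])-[230,130])*3;print(q)
for r in bot.silhouettes(s,'brown_dropper')[:1]:
  ys,xs=np.nonzero(r['region']);print(((xs.min()+xs.max())/2-230)*3,(ys.max()-130)*3)
E
```

```text
[[283.97361054 467.41701593]
 [272.84139778 493.93416888]
 [270.93336129 526.08136509]]
274.5 540
```

The finger at (283,470) and the dropper body at (273,500) match the projections, so they are aligned, and the wrist is clear of the bath. Descend and grip.

Request:
send_rows(deltas=[[[0.003,0,0.03],[0,0,0],1],[[0.007,0,0.07],[0,0,0],1],[[0.011,0,0.11],[0,0,0],1],[[0.014,0,0.13],[0,0,0],1],[[0.015,0,0.137],[0,0,0],1],[[0.015,0,0.137],[0,0,0],1],[[0.015,0,0.137],[0,0,0],-0.6],[[0.015,0,0.137],[0,0,0],-0.6],[[0.015,0,0.137],[0,0,0],-0.6],[[0.015,0,0.137],[0,0,0],-0.6],[[0.015,0,0.137],[0,0,0],-0.6],[[0.015,0,0.137],[0,0,0],-0.6],[[0.015,0,0.137],[0,0,0],-0.6],[[0.015,0,0.137],[0,0,0],-0.6]], force=12)

```text
time: 21.75
tcp_pos: [0.6433, -0.2433, 0.0525]
eef_rot: [3.141, 0.101, 3.14]
ft_force: [-0.7, 0.0, 2.0]
gripper_width: 0.449
```

```bash
python3 -c "
from h import *
tl=[0,-.1,0];t2=[-.1,0,0]
print(R.from_rotvec(t2).apply([0,0,1]))
plan2((.6435,-.243,.25,3.14,tl),(.58,-.1,.28,2.3,[-.075,-.065,0]),(.4465,.1225,.28,1.57,t2))"
```

```text
[0.         0.09983342 0.99500417]
t 21.75 now [ 0.6433 -0.2433  0.0525] [3.141 0.101 3.14 ] grasp [ 0.6439 -0.2433  0.0465]
[[-0.0404, 0.0006, -0.405], [-0.0, 0.0007, -0.0]]
[[0.0799, 0.2873, -0.4775], [0.0409, 0.0013, 0.399]]
[[0.3455, 0.7322, -0.5045], [0.0754, 0.0005, 0.7458]]
```

Request:
send_rows(deltas=[[[-0.002,0,-0.02],[0,0,0],-0.6],[[-0.006,0,-0.06],[0,0,0],-0.6],[[-0.012,0,-0.12],[0,0,0],-0.6],[[-0.019,0,-0.19],[0,0,0],-0.6],[[-0.026,0,-0.26],[0,0,0],-0.6],[[-0.033,0,-0.33],[0,0,0],-0.6],[[-0.04,0,-0.4],[0,0,0],-0.6],[[-0.02,0.06,-0.43],[0.008,0,0.07],-0.6],[[0.02,0.13,-0.45],[0.015,0,0.14],-0.6],[[0.05,0.2,-0.465],[0.023,0,0.21],-0.6],[[0.08,0.28,-0.475],[0.03,0,0.28],-0.6],[[0.12,0.35,-0.48],[0.037,0,0.35],-0.6],[[0.16,0.42,-0.49],[0.044,0,0.42],-0.6],[[0.2,0.49,-0.495],[0.051,0,0.49],-0.6],[[0.24,0.56,-0.5],[0.058,0,0.56],-0.6],[[0.28,0.63,-0.504],[0.065,0,0.63],-0.6],[[0.31,0.68,-0.504],[0.07,0,0.69],-0.6],[[0.335,0.72,-0.504],[0.075,0,0.74],-0.6],[[0.345,0.732,-0.504],[0.0754,0,0.7458],-0.6],[[0.345,0.732,-0.504],[0.0754,0,0.7458],-0.6]])

```text
time: 23.75
tcp_pos: [0.4465, 0.1237, 0.2866]
eef_rot: [3.14, 0.101, 1.574]
ft_force: [0.5, -0.8, -0.8]
gripper_width: 0.448
```

```bash
python3 - <<'E'
from h import *
t2=[-.1,0,0]
plan2((.4465,.1225,.1,1.57,t2),(.4465,.1225,.0507,1.57,t2))
o=bot.get_obs();w=bot.grab_frame('wrist');T=wristT(o,w)
for r in bot.silhouettes(w,'coaster_1'):
    c=max(cv2.findContours(r['region'].astype(np.uint8),0,1)[0],key=len)
    P=np.array([atz(w,q[0],.004,T)[:2] for q in c]).astype(np.float32);cc,rad=cv2.minEnclosingCircle(P)
    print(round(r['confidence'],2),np.round(r['position']),np.round(cc,4),round(rad,4))
E
```

```text
t 23.75 now [0.4465 0.1237 0.2866] [3.14  0.101 1.574] grasp [0.4465 0.1231 0.2806]
[[0.0352, -0.0006, 0.3595], [0.001, 0.0003, 0.0021]]
[[0.0451, -0.0007, 0.4576], [0.001, 0.0003, 0.0021]]
0.97 [277. 159.] [0.4477 0.1241] 0.0372
0.69 [273.  82.] [0.4448 0.2153] 0.0368
0.58 [277. 201.] [0.4479 0.0358] 0.0362
```

Request:
send_rows(deltas=[[[0.004,0,0.04],[0,0,0],-0.6],[[0.01,0,0.1],[0,0,0],-0.6],[[0.017,0,0.17],[0,0,0],-0.6],[[0.024,0,0.24],[0,0,0],-0.6],[[0.031,0,0.31],[0,0,0],-0.6],[[0.037,0,0.37],[0,0,0],-0.6],[[0.041,0,0.42],[0,0,0],-0.6],[[0.044,0,0.445],[0,0,0],-0.6],[[0.045,0,0.453],[0,0,0],-0.6],[[0.045,0,0.456],[0,0,0],-0.6],[[0.045,0,0.458],[0,0,0],-0.6],[[0.045,0,0.458],[0,0,0],-0.6]])

```text
time: 25.05
tcp_pos: [0.4476, 0.1224, 0.0564]
eef_rot: [3.139, 0.1, 1.57]
ft_force: [0.8, -0.8, -1.0]
gripper_width: 0.45
```

Request:
send_rows(deltas=[[[0,0,0.001],[0,0,0],-0.6],[[0,0,0.002],[0,0,0],-0.6],[[0,0,0.002],[0,0,0],-0.6]])

```text
time: 25.35
tcp_pos: [0.4477, 0.1225, 0.0561]
eef_rot: [3.139, 0.101, 1.57]
ft_force: [-3.4, -0.8, 14.6]
gripper_width: 0.447
```

Request:
send_rows(deltas=[[[0,0,0],[0,0,0],0.1],[[0,0,0],[0,0,0],0.4],[[0,0,0],[0,0,0],0.8],[[0,0,0],[0,0,0],1],[[0,0,0],[0,0,0],1],[[0,0,0],[0,0,0],1],[[-0.003,0,-0.03],[0,0,0],1],[[-0.008,0,-0.08],[0,0,0],1],[[-0.015,0,-0.15],[0,0,0],1],[[-0.023,0,-0.23],[0,0,0],1],[[-0.031,0,-0.31],[0,0,0],1],[[-0.039,0,-0.39],[0,0,0],1],[[-0.047,0,-0.47],[0,0,0],1],[[-0.05,0,-0.5],[0,0,0],1],[[-0.05,0,-0.5],[0,0,0],1]])

```text
time: 26.85
tcp_pos: [0.4476, 0.1231, 0.3089]
eef_rot: [3.136, 0.1, 1.57]
ft_force: [0.0, -0.3, -0.6]
gripper_width: 0.999
```

```bash
python3 - <<'E'
from h import *
s=bot.grab_frame('side');print(proj(s,[[.447,.123,.082],[.447,.123,.004],[.651,-.065,.065]]).round(1))
for k in('brown_dropper','sample_jar'):
  for r in bot.silhouettes(s,k)[:1]:
    ys,xs=np.nonzero(r['region']);print(k,r['position'],xs.min(),xs.max(),ys.min(),ys.max())
cv2.imwrite('pics/s9c.png',cv2.resize(s['image'][160:290,200:340,::-1],None,fx=4.5,fy=4.5,interpolation=cv2.INTER_CUBIC))
tl=[0,-.1,0]
plan2((.60,0,.28,2.5,tl),(.651,-.065,.28,3.14,tl))
E
```

```text
[[240.8 183.1]
 [241.9 208.2]
 [321.6 231. ]]
brown_dropper [242.2, 186.4] 236 249 182 201
sample_jar [319.5, 242.5] 310 334 225 258
t 27.0 now [0.4459 0.1221 0.305 ] [-3.141  0.101  1.57 ] grasp [0.4459 0.1215 0.299 ]
[[-0.239, 0.3071, 0.0622], [-0.0671, 0.0224, -0.4408]]
[[-0.3682, 0.4092, 0.0752], [-0.0758, 0.0002, -0.7457]]
```

View pics/s9c.png

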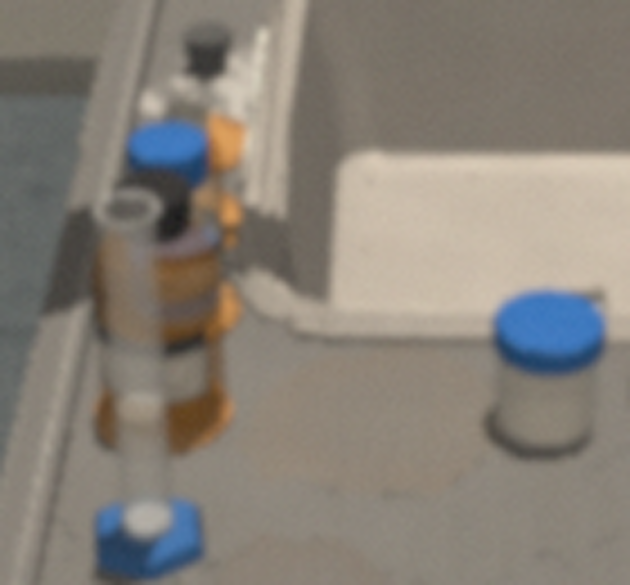

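The jar lid is at crop (549,322), i.e. pixel (322,231.5), against a prediction of (321.6,231). The dropper is mostly hidden behind the clear bottle, so I'll check it from the top later. Now the jar.

Request:
send_rows(deltas=[[[-0.04,0.05,0.01],[-0.01,0,-0.07],1],[[-0.1,0.13,0.03],[-0.02,0,-0.15],1],[[-0.17,0.2,0.045],[-0.03,0,-0.22],1],[[-0.23,0.28,0.06],[-0.038,0,-0.29],1],[[-0.29,0.34,0.07],[-0.045,0,-0.36],1],[[-0.34,0.38,0.075],[-0.052,0,-0.43],1],[[-0.368,0.409,0.075],[-0.059,0,-0.5],1],[[-0.368,0.409,0.075],[-0.065,0,-0.57],1],[[-0.368,0.409,0.075],[-0.07,0,-0.64],1],[[-0.368,0.409,0.075],[-0.073,0,-0.71],1],[[-0.368,0.409,0.075],[-0.0758,0,-0.7457],1],[[-0.368,0.409,0.075],[-0.0758,0,-0.7457],1]])

```text
time: 28.2
tcp_pos: [0.6502, -0.0647, 0.2849]
eef_rot: [3.14, 0.098, 3.14]
ft_force: [0.2, 0.5, 0.5]
gripper_width: 0.999
```

```bash
python3 - <<'E'
from h import *
t=bot.grab_frame('top');save(t,'t10.png')
print(proj(t,[[.447,.123,.082],[.448,.0315,.112],[.4485,-.063,.142]]).round(1))
cv2.imwrite('pics/t10c.png',cv2.resize(t['image'][170:270,180:400,::-1],None,fx=3.6,fy=3.6,interpolation=cv2.INTER_CUBIC))
tl=[0,-.1,0]
plan2((.651,-.065,.09,3.14,tl),(.651,-.065,.05,3.14,tl))
E
```

```text
[[275.3 235.2]
 [313.6 234.3]
 [355.  233.5]]
t 28.25 now [ 0.6504 -0.0645  0.2853] [3.14  0.099 3.138] grasp [ 0.6509 -0.0645  0.2794]
[[0.0374, -0.0016, 0.3769], [0.0006, -0.0004, -0.0009]]
[[0.0453, -0.0018, 0.4565], [0.0006, -0.0004, -0.0009]]
```

View pics/t10c.png

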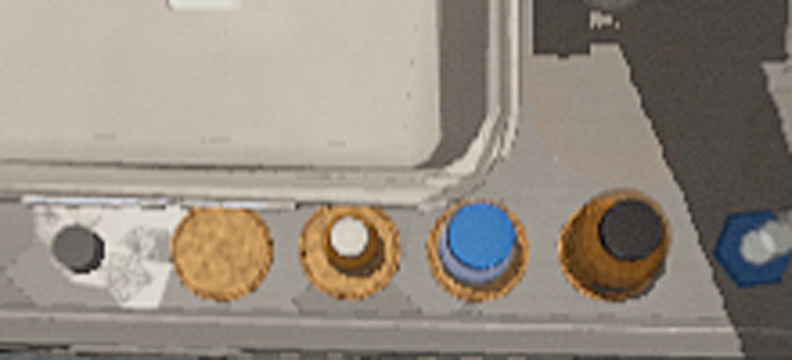

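Caps show at dropper (350,237), clear (482,236) and amber (633,230), each within about 4 mm of its coaster centre. The cylinder and stopper are undisturbed. Descend on the jar.

Request:
send_rows(deltas=[[[0.004,-0.002,0.04],[0,0,0],1],[[0.01,-0.002,0.1],[0,0,0],1],[[0.017,-0.002,0.17],[0,0,0],1],[[0.024,-0.002,0.24],[0,0,0],1],[[0.031,-0.002,0.31],[0,0,0],1],[[0.037,-0.002,0.37],[0,0,0],1],[[0.041,-0.002,0.41],[0,0,0],1],[[0.043,-0.002,0.435],[0,0,0],1],[[0.044,-0.002,0.448],[0,0,0],1],[[0.044,-0.002,0.448],[0,0,0],1],[[0.044,-0.002,0.448],[0,0,0],-0.2],[[0.044,-0.002,0.448],[0,0,0],-0.2],[[0.044,-0.002,0.448],[0,0,0],-0.2],[[0.044,-0.002,0.448],[0,0,0],-0.2],[[0.044,-0.002,0.448],[0,0,0],-0.2],[[0.044,-0.002,0.448],[0,0,0],-0.2],[[0.044,-0.002,0.448],[0,0,0],-0.2]], force=12)

```text
time: 29.95
tcp_pos: [0.6524, -0.0652, 0.0627]
eef_rot: [3.141, 0.103, 3.14]
ft_force: [-1.1, 0.1, 4.4]
gripper_width: 0.664
```

```bash
python3 -c "
from h import *
tl=[0,-.1,0];t2=[-.1,0,0]
plan2((.651,-.065,.24,3.14,tl),(.6,.05,.24,2.5,tl),(.444,.2135,.24,1.57,t2))"
```

```text
t 29.95 now [ 0.6524 -0.0652  0.0627] [3.141 0.103 3.14 ] grasp [ 0.653  -0.0652  0.0567]
[[-0.0336, 0.0006, -0.3651], [0.0003, 0.0014, -0.0001]]
[[0.0683, 0.2305, -0.3754], [0.0007, 0.0012, 0.3055]]
[[0.378, 0.5581, -0.4072], [0.0761, 0.0008, 0.7457]]
```

Request:
send_rows(deltas=[[[-0.002,0,-0.02],[0,0,0],-0.2],[[-0.006,0,-0.06],[0,0,0],-0.2],[[-0.012,0,-0.12],[0,0,0],-0.2],[[-0.018,0,-0.19],[0,0,0],-0.2],[[-0.025,0,-0.26],[0,0,0],-0.2],[[-0.03,0,-0.32],[0,0,0],-0.2],[[-0.033,0.02,-0.36],[0,0,0.05],-0.2],[[-0.01,0.07,-0.375],[0.008,0,0.12],-0.2],[[0.03,0.13,-0.38],[0.015,0,0.19],-0.2],[[0.07,0.19,-0.385],[0.023,0,0.26],-0.2],[[0.11,0.25,-0.39],[0.032,0,0.33],-0.2],[[0.16,0.31,-0.395],[0.04,0,0.4],-0.2],[[0.21,0.37,-0.4],[0.048,0,0.47],-0.2],[[0.26,0.43,-0.405],[0.055,0,0.54],-0.2],[[0.31,0.49,-0.407],[0.062,0,0.61],-0.2],[[0.35,0.53,-0.407],[0.069,0,0.68],-0.2],[[0.37,0.553,-0.407],[0.075,0,0.73],-0.2],[[0.378,0.557,-0.407],[0.0761,0.001,0.7457],-0.2],[[0.378,0.557,-0.407],[0.0761,0.001,0.7457],-0.2],[[0.378,0.557,-0.407],[0.0761,0.001,0.7457],-0.2]])

```text
time: 31.95
tcp_pos: [0.4439, 0.213, 0.2455]
eef_rot: [-3.14, 0.1, 1.571]
ft_force: [0.3, -0.7, -0.7]
gripper_width: 0.665
```

```bash
python3 - <<'E'
from h import *
t2=[-.1,0,0]
plan2((.444,.2125,.1,1.57,t2),(.444,.2125,.0607,1.57,t2))
o=bot.get_obs();w=bot.grab_frame('wrist');T=wristT(o,w)
for r in bot.silhouettes(w,'coaster_1'):
    c=max(cv2.findContours(r['region'].astype(np.uint8),0,1)[0],key=len)
    P=np.array([atz(w,q[0],.004,T)[:2] for q in c]).astype(np.float32);cc,rad=cv2.minEnclosingCircle(P)
    print(round(r['confidence'],2),np.round(r['position']),np.round(cc,4),round(rad,4))
E
```

```text
t 31.95 now [0.4439 0.213  0.2455] [-3.14   0.1    1.571] grasp [0.4439 0.2124 0.2396]
[[0.0282, 0.0006, 0.2777], [-0.0005, 0.0001, 0.0004]]
[[0.036, 0.0007, 0.3559], [-0.0005, 0.0001, 0.0004]]
0.8 [278. 163.] [0.4449 0.2153] 0.037
```

Request:
send_rows(deltas=[[[0.004,0.001,0.04],[0,0,0],-0.2],[[0.01,0.001,0.1],[0,0,0],-0.2],[[0.017,0.001,0.17],[0,0,0],-0.2],[[0.024,0.001,0.24],[0,0,0],-0.2],[[0.03,0.001,0.29],[0,0,0],-0.2],[[0.034,0.001,0.325],[0,0,0],-0.2],[[0.036,0.001,0.343],[0,0,0],-0.2],[[0.037,0.001,0.35],[0,0,0],-0.2],[[0.038,0.001,0.353],[0,0,0],-0.2],[[0.038,0.001,0.355],[0,0,0],-0.2],[[0.038,0.001,0.356],[0,0,0],-0.2],[[0.038,0.001,0.356],[0,0,0],-0.2]])

```text
time: 33.25
tcp_pos: [0.4444, 0.2146, 0.0669]
eef_rot: [-3.141, 0.099, 1.57]
ft_force: [-0.2, -0.3, -1.7]
gripper_width: 0.659
```

Request:
send_rows(deltas=[[[0,0,0.001],[0,0,0],-0.2],[[0,0,0.002],[0,0,0],-0.2],[[0,0,0.002],[0,0,0],-0.2]])

```text
time: 33.55
tcp_pos: [0.4444, 0.2148, 0.0665]
eef_rot: [-3.142, 0.1, 1.57]
ft_force: [-2.5, -0.8, 10.6]
gripper_width: 0.661
```

Contact. Release, rise and check.

Request:
send_rows(deltas=[[[0,0,0],[0,0,0],0.5],[[0,0,0],[0,0,0],0.7],[[0,0,0],[0,0,0],1],[[0,0,0],[0,0,0],1],[[0,0,0],[0,0,0],1],[[0,0,0],[0,0,0],1],[[-0.003,0,-0.03],[0,0,0],1],[[-0.008,0,-0.08],[0,0,0],1],[[-0.015,0,-0.15],[0,0,0],1],[[-0.023,0,-0.23],[0,0,0],1],[[-0.031,0,-0.31],[0,0,0],1],[[-0.039,0,-0.39],[0,0,0],1],[[-0.045,0,-0.45],[0,0,0],1],[[-0.045,0.1,-0.45],[0,0,0],1],[[-0.045,0.2,-0.45],[0,0,0],1],[[-0.045,0.3,-0.45],[0,0,0],1],[[-0.045,0.4,-0.45],[0,0,0],1],[[-0.045,0.4,-0.45],[0,0,0],1],[[-0.045,0.4,-0.45],[0,0,0],1]])

```text
time: 35.45
tcp_pos: [0.6444, 0.2142, 0.2913]
eef_rot: [-3.139, 0.099, 1.569]
ft_force: [-0.2, 0.5, 0.3]
gripper_width: 0.999
```

```bash
python3 - <<'E'
from h import *
t=bot.grab_frame('top')
print(((proj(t,[[.444,.2145,.069],[.447,.123,.082],[.448,.0315,.112],[.4485,-.063,.142]])-[180,170]+.4)*3.6).round(1))
cv2.imwrite('pics/t11c.png',cv2.resize(t['image'][170:270,180:400,::-1],None,fx=3.6,fy=3.6,interpolation=cv2.INTER_CUBIC))
print(bot.get_obs()['tcp_pos'],bot.get_obs()['ft_force'])
E
```

```text
[[210.6 239.7]
 [344.4 236.2]
 [482.4 232.8]
 [631.6 230. ]]
[0.64344844 0.21476137 0.29176807] [-0.20486804 -0.38679638 -0.3692866 ]
```

View pics/t11c.png

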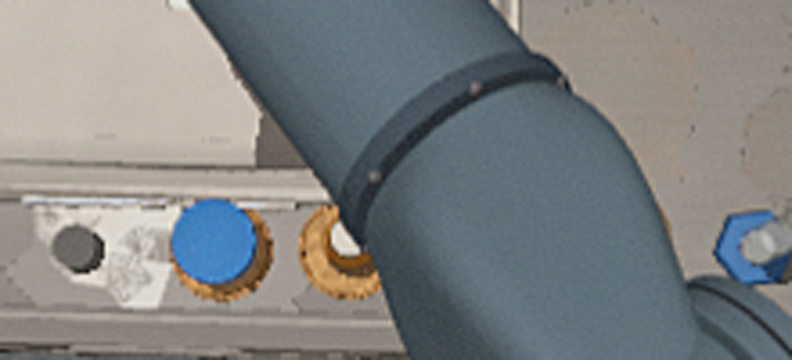

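The jar lid is at (214,242) against an expected (211,240), so about 3 mm off. The stopper, the cylinder and the visible part of the dropper are where they were. Hand in.

```bash
python3 - <<'E'
from h import *
print(bot.finish_job(),bot.get_obs()['time'])
E
```

```text
the job is handed in; nothing more can be done
the job is handed in; nothing more can be done
```

All four are on their coasters and released, and I handed the job in after about 36 s of the 128 s allowed. The cylinder stands at the right-hand end, so amber is on coaster 4, clear on 3, dropper on 2 and jar on 1.

**Final checks:**
- **Centring:** camera checks put the clear and amber bottles within about 2 mm of their coaster centres, the jar about 3 mm off and the dropper about 4 mm off. The limit is 12 mm.
- **Upright:** all four looked upright in the pictures, but I did not measure the tilt.
- **Cylinder and stopper:** both looked unmoved in the last top picture. I judged this by eye and did not measure it.
- **Robot clear:** the gripper was open and well clear, with no notable force at the wrist.

**Checks that were incomplete or disagreed:**
- **Arm in the last picture:** it hid the clear and amber bottles and part of the dropper. Their positions come from a top picture taken before the jar was moved.
- **One wrist-camera reading:** it put the clear bottle's cap about 6 mm off centre. I ignored it because the same picture showed a similar error for the jar lid, and the top and side views both showed the bottle centred.

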